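# Feed a row of tube carriers home into the sample reader

### The job

Four tube carriers stand touching in the aluminium feed lane. With the fingertips, push on the rearmost carrier alone so that the whole row slides along the lane as one train until the front carrier is fully home against the reader and no gaps are left, without lifting or tipping any of them; then press the round start key on top of the reader fully down and let it go. Leave the tub, the tube rack and the spare carrier on the bench where they are.

Things in the scene. Friction and masses are not known exactly. Their poses are not given: they have to be found in the camera images.
- lane: Fixed straight aluminium feed lane with a white reader box at its end. Origin on the bench under the lane's centre line, 100 mm before the stop face; its +x axis is the feed direction (towards the reader), +z up. The lane floor is 6 mm above the bench, 43 mm wide between two guides whose tops are 16 mm above the bench (61 mm wide overall); it runs from x = -230 mm, where it is open, to x = +100 mm, the stop face. The reader box fills x = 100 to 220 mm, 92 mm wide, 60 mm high.
- stop (a point): Middle of the stop face (the reader box's face towards the lane) at lane-floor height, 6 mm above the bench.
- start_key (a joint): Start key of the reader: round grey spring push button of 30 mm diameter pressed straight down; 0 m = up, 0.006 m = fully down, which takes about 5 N; it springs back when released.
- start_key_top (a point): Centre of the top face of the start key (key up), on the reader's top at lane x = 170 mm.
- carrier1: The front carrier, nearest the stop. Light grey block 40 x 40 mm, 36 mm high, of about 90 g, with a capped tube standing fixed in its middle (tube 13 mm, purple cap of 17 mm diameter, top 70 mm above the underside). Origin: centre of the underside; axes parallel to the lane's. It stands in the lane with 1.5 mm play to each guide and slides freely.
- carrier2: The second carrier. Light grey block 40 x 40 mm, 36 mm high, of about 90 g, with a capped tube standing fixed in its middle (tube 13 mm, purple cap of 17 mm diameter, top 70 mm above the underside). Origin: centre of the underside; axes parallel to the lane's. It stands in the lane with 1.5 mm play to each guide and slides freely.
- carrier3: The third carrier. Light grey block 40 x 40 mm, 36 mm high, of about 90 g, with a capped tube standing fixed in its middle (tube 13 mm, purple cap of 17 mm diameter, top 70 mm above the underside). Origin: centre of the underside; axes parallel to the lane's. It stands in the lane with 1.5 mm play to each guide and slides freely.
- carrier4: The rearmost carrier, the one to push on. Light grey block 40 x 40 mm, 36 mm high, of about 90 g, with a capped tube standing fixed in its middle (tube 13 mm, purple cap of 17 mm diameter, top 70 mm above the underside). Origin: centre of the underside; axes parallel to the lane's. It stands in the lane with 1.5 mm play to each guide and slides freely.
- tub: Bystander: loose open white plastic tub holding tubes, 128 mm across the rim, 80 mm high; origin centre of the underside.
- rack: Bystander: loose white tube rack, 150 x 60 mm, 50 mm high (69 mm to the tops of its tubes), long along its x; origin centre of the underside.
- spare_carrier: Bystander: one more carrier with tube, the same as those in the row, standing alone on the bench beside the lane, on the robot's side; origin centre of the underside.

How it is judged:
On the way, in this order (a step that is already met when the one before it is completed fails the run):
1. the whole row is home: front carrier against the stop face, all four touching (x of carrier1 in the frame of lane above 0.077 m and x of carrier2 in the frame of lane above 0.036 m and x of carrier3 in the frame of lane above -0.005 m and x of carrier4 in the frame of lane above -0.046 m and z of each of carrier1, carrier2, carrier3, carrier4 in the frame of lane below 0.01 m and angle between each of carrier1, carrier2, carrier3, carrier4's own z axis and vertical below 0.1 rad), for 0.2 s.
2. the start key is pressed down (value of joint start_key above 0.0045 m), for 0.05 s.
At the end, for the whole second after the job is handed in: All four carriers stand upright (within 0.1 rad) on the lane floor, at rest, the front one within 3 mm of the stop face and the following ones within 4, 5 and 6 mm of their places in a row without gaps; the start key has been pressed at least 4.5 mm after that and is up again (all of step 1 and linear speed of each of carrier1, carrier2, carrier3, carrier4 below 0.01 m/s and value of joint start_key below 0.0015 m); the robot touches nothing.
It fails at once if a carrier of the row is lifted more than 8 mm off the lane floor (z of any of carrier1, carrier2, carrier3, carrier4 in the frame of lane above 0.014 m).
It fails at once if a carrier of the row is tipped by more than 0.35 rad (angle between any of carrier1, carrier2, carrier3, carrier4's own z axis and vertical above 0.35 rad).
It fails at once if the robot pushes on one of the three front carriers (contact force between any of the fingers, the arm and carrier1 above 1 N or contact force between any of the fingers, the arm and carrier2 above 1 N or contact force between any of the fingers, the arm and carrier3 above 1 N).
It fails at once if the start key is pressed before the row is home (value of joint start_key above 0.003 m and x of carrier1 in the frame of lane below 0.07 m).
It fails at once if the tub, the tube rack or the spare carrier is moved more than 15 mm or knocked over (distance of any of tub, rack, spare_carrier from where it was at the start of the episode above 0.015 m or angle between any of tub, rack, spare_carrier's own z axis and vertical above 0.3 rad).
It also fails if it takes over 42 s, if anything falls off the work surface, if the arm or the gripper's body presses on something with over 40 N, if the wrist force passes 120 N, or if a joint passes its speed limit or range.

### The arm

A 7-joint arm with a two-finger parallel gripper is mounted at the origin on the work surface. World frame = base frame: x ahead of the robot, y to its left, z up, the work surface at z = 0. Lengths are in m, angles in rad, forces in N, time in s.
With the tool pointing down it reaches from about 0.4 to 0.85 m from the base axis. Payload 4.5 kg.
Tool frame: the origin (TCP) lies on the centre line of the jaws, within the pads' length; the fingertips stand 14 mm ahead of it and the grasp point (between the pads) lies 5 mm behind it (nose_length is the distance from the TCP to the fingertips, in m); x points along the fingers, y is the direction in which the jaws open and shut, and the axes are right-handed (so a half turn about x gives the same grasp; the last joint's range is limited). The gripper opens to 88 mm and grips with 3 to 60 N. Pads are 18 mm wide; open, the fingers measure 123 mm over their backs; the gripper's body (75 mm by 187 mm) begins 45 mm behind the grasp point.
Start: joints at [1.305, 0.689, -0.195, 1.565, 0.157, 0.902, -0.215], TCP at [0.185, -0.597, 0.253] pointing down, gripper open.
Joint ranges: [-3.01, 3.01], [-0.46, 2.08], [-1.47, 1.51], [0.13, 2.56], [-1, 4.14], [0.04, 2.09], [-2.66, 2.66]. Speed limits (rad/s): [2.57, 2.57, 3.14, 3.14, 3.14, 3.14, 3.14].

### API

Orientations are given as a unit quaternion [x, y, z, w].
In Python, from plant import get_state, snapshot, camera_params, finish_job, boxes_of, silhouettes, spot_point, nose_length gives the robot as it stands.
- The arm moves only by the tool apply_moves, never from a script. Its arguments are lists of equal length, an entry for each row: "delta_pos": the shift along the tool's x, y, z in cm, a list of three; "yaw": the turn about the tool's x in rad; "gripper": the opening in per cent of the stroke, from 0 (shut) to 100 (fully open). A call has 1 to 10 rows; each row is the pose to reach, as a shift and turn from the pose measured when the call began, along the tool's axes at that moment; what a row does not reach only later rows make up. A row lasts 1/12 s, in which the tool goes at most 41.7 mm and 7.16 degrees, less where a joint would pass 70% of its speed; a pose out of reach is approached as far as the arm can. A call with a gripper value outside its range is refused whole. The fingers move at their own pace and stop on an object; "force" is the grip in N (left out, the last holds). Time passes only in rows, so rows that repeat a pose let the fingers close. It gives the time, the measured TCP pose, the force and the opening at its end, in the units of the state.
- get_state(): the state, without advancing time (a new reading comes with each control period).
- snapshot(name): name is "side" or "top"; returns the picture (400x640x3 uint8, red, green, blue); there is no depth.
- camera_params(name): a dict with "fovy" (degrees; the focal length in pixels is half the picture's height over the tangent of half this angle, whatever the lens; pixels are square), "cx", "cy" (the principal point, pixels), "position" and "orientation" of the camera in the world. Camera axes: x right, y down, z forward; pixel columns grow to the right and rows downward; lengths in m; the calibration is good to about 2 mm. A picture is of the moment at which its call begins. camera_params takes no time and is no camera call.
- finish_job(): hands the job in, once; it reports no verdict.
Trained networks look in the newest picture that a camera, given by its name, has taken for a name from the list of things; names that differ only in an ending like _2 or _b are one class to them, and where a whole thing is asked for, a point or a joint stands for the part that bears it (a point fixed in the world has none). Each returns a list of dicts, best first, with "score" (0 to 1); they miss things now and then, are a little off and sometimes report something else, mostly with a low value. They report only what shows in the picture. A call takes as long as a camera call.
- boxes_of(thing, camera): "bbox" ([left, top, width, height] in pixels, round what is visible of it).
- silhouettes(thing, camera): "mask" (400x640 bool, what is visible of it) and "bbox" ([left, top, width, height] in pixels, round what is visible of it).
- spot_point(thing, camera): "pixel" ([column, row] in pixels: a listed point, or the origin of a listed thing).
The state is a dict: "clock": time; "q": joint angles; "qd": joint speeds; "joint_torque": joint torques, N m; "tool_pos": TCP position; "eef_rot": TCP orientation; "contact_force": force on the tool from outside, world axes, zero at the start; "moment": the same for the moment, N m; "opening": opening from 0.0 (shut) to 1.0 (fully open).
Only numpy, scipy, OpenCV 4.12 (cv2) and the standard library are available. Lean on these libraries where they do the work, as an engineer would, in place of code of your own. Each camera call takes 0.05 s, during which the arm holds its last target.

## Working session

There is one attempt and no reset: what is moved stays moved. The work goes in short steps, Python scripts to look and compute and a tool call to move; the robot and the scene stay as the last step left them, time stands still between calls to the robot, and variables do not carry over. Pictures are saved under pics/ and viewed, and the job is handed in when it is done.

Besides the shell and the picture viewer there is one more tool, called after "Emit:" by a JSON object that holds its "name" and its "arguments", one argument or row to a line. apply_moves: Moves the arm, as the interface text tells. Its arguments: {"type":"object","properties":{"delta_pos":{"type":"array"},"yaw":{"type":"array"},"gripper":{"type":"array"},"force":{"type":"number"}},"required":["delta_pos","yaw","gripper"]}

```bash
mkdir -p pics; python3 - <<'E'
from plant import *
import cv2
for n in("side","top"):
    im=snapshot(n); cv2.imwrite(f"pics/{n}0.png",im[:,:,::-1]); print(n,camera_params(n))
    for t in("lane","stop","start_key_top","carrier1","carrier4","tub","rack","spare_carrier"):
        print(t,[(round(d["score"],2),[round(float(v)) for v in d["pixel"]]) for d in spot_point(t,n)][:7])
s=get_state();print(s,nose_length)
E
```

```text
side {'fovy': 43.44508163149471, 'cx': 315.0159754701462, 'cy': 199.44214777253333, 'position': array([ 0.23929525, -0.41571583,  0.67897675]), 'orientation': array([ 0.88246717, -0.29878485,  0.11614199, -0.34422427])}
lane [(0.88, [273, 223]), (0.5, [336, 282])]
stop [(0.69, [241, 190])]
start_key_top [(0.73, [213, 139])]
carrier1 [(0.85, [339, 284]), (0.79, [290, 238]), (0.67, [305, 254]), (0.62, [321, 266])]
carrier4 [(0.85, [339, 284]), (0.79, [290, 238]), (0.67, [305, 254]), (0.62, [321, 266])]
tub [(0.8, [322, 156])]
rack [(0.75, [393, 215]), (0.64, [240, 189]), (0.28, [222, 284])]
spare_carrier [(0.86, [221, 287]), (0.7, [336, 281]), (0.45, [239, 187])]
top {'fovy': 51.4324222742089, 'cx': 317.30835148748054, 'cy': 192.9235975023715, 'position': array([0.5503759 , 0.03193001, 0.72589731]), 'orientation': array([ 0.71304341, -0.7007104 ,  0.00279229, -0.02379575])}
lane [(0.88, [306, 224])]
stop [(0.7, [244, 227]), (0.41, [398, 220])]
start_key_top [(0.65, [186, 228])]
carrier1 [(0.93, [328, 222]), (0.93, [376, 222]), (0.87, [352, 219]), (0.77, [402, 220])]
carrier4 [(0.93, [3
[... 186 characters left out ...]
 0.9, 'q': array([ 1.30477246,  0.68904721, -0.19462187,  1.56526757,  0.15730953,
        0.90250163, -0.21510266]), 'qd': array([-9.20505659e-05,  5.28084040e-04,  4.99527116e-04,  3.53919428e-04,
        2.54028455e-04,  3.97175529e-04,  1.31870383e-04]), 'joint_torque': array([ 6.52243784e-05, -5.27484655e+01, -1.26724474e+00, -1.53745812e+01,
       -5.19593060e-02, -7.34523092e-04,  5.33626690e-05]), 'tool_pos': array([ 0.18464182, -0.59714883,  0.25278492]), 'eef_rot': array([ 0.69918942,  0.10556542, -0.69915858,  0.10567578]), 'contact_force': array([-0.32379578,  0.27554952,  0.71286185]), 'moment': array([-0.02814738, -0.0178972 ,  0.02351185]), 'opening': 1.000373151809355} 0.014
```

View pics/side0.png

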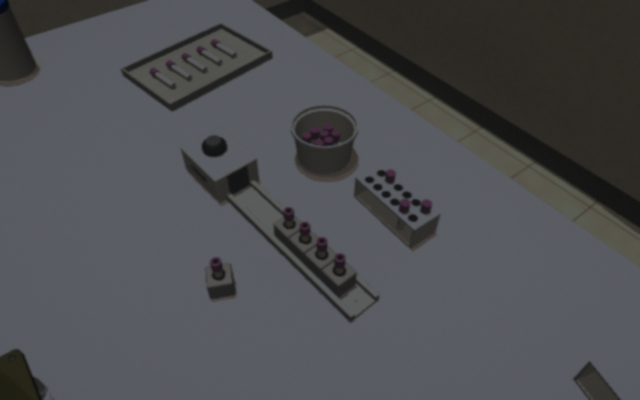

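View pics/top0.png

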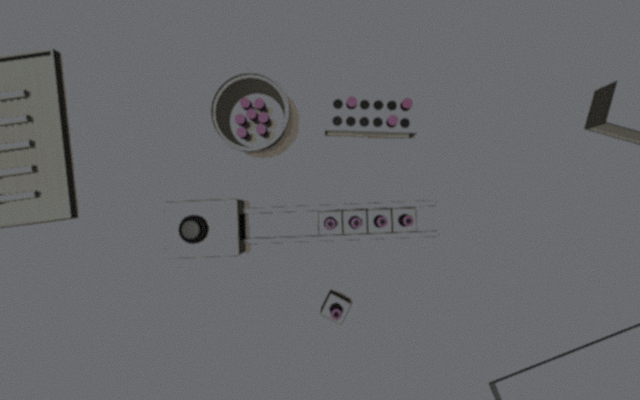

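```bash
cat > h.py <<'E'
import numpy as np
from scipy.spatial.transform import Rotation as R
from plant import *
def ray(n,px):
    c=camera_params(n); f=200/np.tan(np.radians(c["fovy"]/2))
    d=np.array([(px[0]-c["cx"])/f,(px[1]-c["cy"])/f,1.]); return np.array(c["position"]),R.from_quat(c["orientation"]).apply(d)
def atz(n,px,z):
    p,d=ray(n,px); return p+d*(z-p[2])/d[2]
def proj(n,P):
    c=camera_params(n); f=200/np.tan(np.radians(c["fovy"]/2))
    q=R.from_quat(c["orientation"]).inv().apply(np.array(P)-c["position"]); return np.array([c["cx"]+f*q[0]/q[2],c["cy"]+f*q[1]/q[2]])
def tofr(P):
    s=get_state(); return R.from_quat(s["eef_rot"]).inv().apply(np.array(P)-s["tool_pos"])*100
E
python3 - <<'E'
from h import *
for n,L in {"top":[("lane",[306,224],0),("stop",[244,227],.006),("key",[186,228],.068),("c",[328,222],.006),("c",[352,219],.006),("c",[376,222],.006),("c4",[402,220],.006),("tub",[255,121],0),("rack",[367,120],0),("spare",[338,301],0)],
 "side":[("lane",[273,223],0),("stop",[241,190],.006),("key",[213,139],.068),("c1",[290,238],.006),("c4",[339,284],.006),("tub",[322,156],0),("rack",[393,215],0),("spare",[221,287],0)]}.items():
    for t,p,z in L: print(n,t,atz(n,p,z).round(3))
print(R.from_quat(get_state()["eef_rot"]).as_matrix().round(3))
E
```

```text
top lane [0.523 0.073 0.   ]
top stop [0.516 0.18  0.006]
top key [0.515 0.26  0.068]
top c [0.527 0.034 0.006]
top c [ 0.533 -0.007  0.006]
top c [ 0.529 -0.049  0.006]
top c4 [ 0.533 -0.093  0.006]
top tub [0.703 0.166 0.   ]
top rack [ 0.707 -0.031  0.   ]
top spare [0.391 0.015 0.   ]
side lane [0.525 0.081 0.   ]
side stop [0.52  0.179 0.006]
side key [0.522 0.268 0.068]
side c1 [0.527 0.031 0.006]
side c4 [ 0.535 -0.091  0.006]
side tub [0.701 0.166 0.   ]
side rack [ 0.706 -0.034  0.   ]
side spare [0.385 0.022 0.   ]
[[ 0.     0.295 -0.955]
 [-0.    -0.955 -0.295]
 [-1.     0.    -0.   ]]
```

The top view shows the lane from about (437,218) at the open end to the reader face at (243,227), with four carriers between x=318 and 417 and the key at (193,229). The spare is at (336,307). I'll refine the lane pose by overlaying the model on the picture.

```bash
cat > ov.py <<'E'
import sys,cv2
from h import *
def T(o,th,p): 
    c,s=np.cos(th),np.sin(th); return np.array([o[0]+c*p[0]-s*p[1],o[1]+s*p[0]+c*p[1],p[2]])
def draw(n,src,out,o,th,crop,sc):
    im=cv2.imread(src); im=cv2.convertScaleAbs(im,alpha=1.8); x0,y0,x1,y1=crop
    im=cv2.resize(im[y0:y1,x0:x1],None,fx=sc,fy=sc,interpolation=cv2.INTER_CUBIC)
    def ln(a,b,col):
        pa,pb=[(proj(n,T(o,th,np.array(q)/1000))-[x0,y0]+.5)*sc for q in(a,b)]
        cv2.line(im,tuple(int(v) for v in pa),tuple(int(v) for v in pb),col,1)
    for y in(-30.5,30.5): ln((-230,y,16),(100,y,16),(0,255,0))
    ln((-230,-30.5,16),(-230,30.5,16),(0,255,0))
    for z,c in((60,(0,0,255)),):
        q=[(100,-46,z),(220,-46,z),(220,46,z),(100,46,z)]
        for i in range(4): ln(q[i],q[(i+1)%4],c)
    for k in range(24):
        a,b=k*np.pi/12,(k+1)*np.pi/12
        ln((170+15*np.cos(a),15*np.sin(a),KZ),(170+15*np.cos(b),15*np.sin(b),KZ),(255,255,0))
    cv2.imwrite(out,im)
KZ=70
E
python3 - <<'E'
import ov
o,th=(.522,.080),np.pi/2+.03
ov.draw("top","pics/top0.png","pics/ov1.png",o,th,(150,180,450,270),2.6)
ov.draw("side","pics/side0.png","pics/ov1s.png",o,th,(170,120,390,330),2.6)
E
```

```text
Traceback (most recent call last):
NameError: name 'np' is not defined
```

```bash
python3 - <<'E'
import ov
o,th=(.522,.080),1.5708+.03
ov.draw("top","pics/top0.png","pics/ov1.png",o,th,(150,180,450,270),2.6)
ov.draw("side","pics/side0.png","pics/ov1s.png",o,th,(170,120,390,330),2.6)
E
```

```text
(no output)
```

View pics/ov1.png

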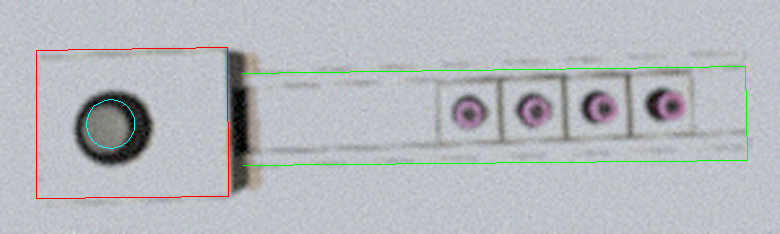

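View pics/ov1s.png

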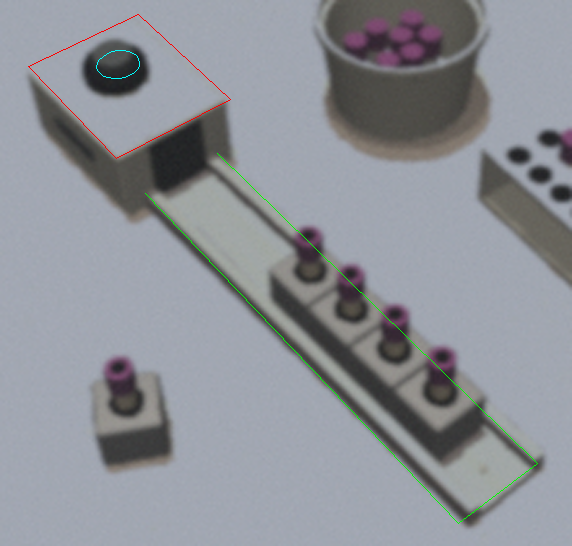

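```bash
python3 - <<'E'
import ov
ov.KZ=76
o,th=(.5245,.080),1.5708+.046
ov.draw("top","pics/top0.png","pics/ov2.png",o,th,(150,180,450,270),2.6)
ov.draw("side","pics/side0.png","pics/ov2s.png",o,th,(170,120,390,330),2.6)
E
```

```text
(no output)
```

View pics/ov2.png

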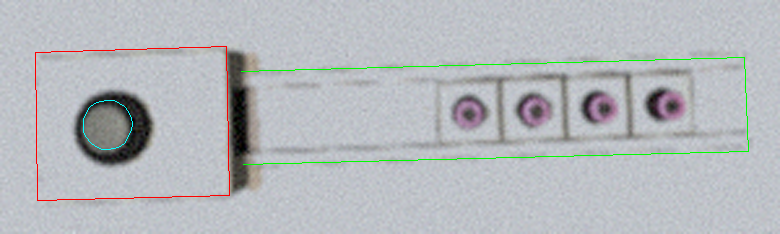

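View pics/ov2s.png

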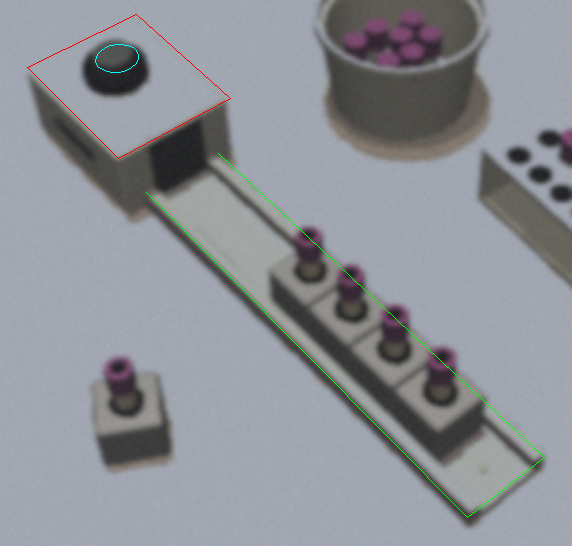

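```bash
cat >> h.py <<'E'
O=np.array([.5245,.080]);TH=1.6168;U=np.array([np.cos(TH),np.sin(TH)]);V=np.array([-U[1],U[0]])
def L2W(x,y,z): return np.r_[O+U*x+V*y,z]
def W2L(P): return np.r_[(P[:2]-O)@U,(P[:2]-O)@V,P[2]]
def go(x,y,z,Z=None):
    s=get_state();m=R.from_quat(s["eef_rot"]).as_matrix()
    Zd=-np.r_[U,0] # wanted tool z
    ang=np.arctan2(np.dot(np.cross(m[:,2],Zd),m[:,0]),m[:,2]@Zd)
    print("t",s["clock"],"TCP lane",W2L(s["tool_pos"]).round(4),"delta cm",tofr(L2W(x,y,z)).round(2),"yaw",round(ang,3),"F",np.round(s["contact_force"],1),"tilt",m[:,0].round(3))
E
python3 - <<'E'
from h import *
for p in [(318,227),(318.2,224),(416.2,220)]: print(W2L(atz("top",p,.042)).round(4))
P=L2W(-.25,0,.15);print(P)
go(-.25,0,.2)
E
```

```text
[-0.0294  0.0059  0.042 ]
[-0.0299  0.001   0.042 ]
[-0.1901 -0.0012  0.042 ]
[ 0.53599686 -0.1697355   0.15      ]
t 0.9 TCP lane [-0.6608  0.3706  0.2528] delta cm [  5.27 -30.46 -46.19] yaw -1.317 F [-0.3  0.3  0.7] tilt [ 0. -0. -1.]
```

Emit:
{"name": "apply_moves", "arguments": {
  "delta_pos": [
    [0.5, -3, -4.5],
    [1, -6, -9],
    [1.5, -9, -13.5],
    [2, -12, -18],
    [2.5, -15, -22.5],
    [3, -18, -27],
    [3.5, -21, -31.5],
    [4, -24, -36],
    [4.5, -27, -41],
    [5, -30, -46]
  ],
  "yaw": [-0.12, -0.24, -0.36, -0.48, -0.6, -0.72, -0.84, -0.96, -1.08, -1.2],
  "gripper": [0, 0, 0, 0, 0, 0, 0, 0, 0, 0]
}}

```text
clock: 1.73
tool_pos: [0.4489, -0.2749, 0.2147]
eef_rot: [-0.516, -0.483, 0.516, -0.484]
contact_force: [0.9, -0.8, -0.5]
opening: 0.267
```

```bash
python3 - <<'E'
from h import *
go(-.245,0,.1)
E
```

```text
t 1.7333 TCP lane [-0.3511  0.0918  0.2147] delta cm [ 11.47   7.94 -11.57] yaw -0.111 F [ 0.9 -0.8 -0.5] tilt [ 0.    -0.001 -1.   ]
```

Emit:
{"name": "apply_moves", "arguments": {
  "delta_pos": [
    [3, 2.5, -4],
    [6, 5, -8],
    [9, 7, -11],
    [11.5, 7.9, -11.6],
    [11.5, 7.9, -11.6],
    [11.5, 7.9, -11.6],
    [11.5, 7.9, -11.6],
    [11.5, 7.9, -11.6]
  ],
  "yaw": [-0.11, -0.11, -0.11, -0.11, -0.11, -0.11, -0.11, -0.11],
  "gripper": [0, 0, 0, 0, 0, 0, 0, 0]
}}

```text
clock: 2.4
tool_pos: [0.5349, -0.1662, 0.1005]
eef_rot: [0.489, 0.51, -0.49, 0.511]
contact_force: [-0.2, -0.7, -0.4]
opening: 0.006
```

```bash
python3 - <<'E'
from h import *
import cv2
go(-.245,0,.036)
print(get_state()["opening"])
for n in("side","top"): cv2.imwrite(f"pics/{n}1.png",cv2.convertScaleAbs(snapshot(n)[:,:,::-1],alpha=1.6))
E
```

```text
t 2.4 TCP lane [-0.2464  0.0009  0.1005] delta cm [ 6.45  0.09 -0.15] yaw -0.003 F [-0.2 -0.7 -0.4] tilt [ 0.    -0.002 -1.   ]
0.005895181439004121
```

View pics/side1.png

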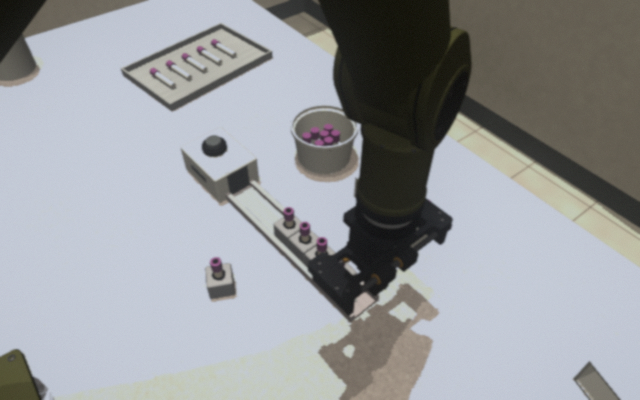

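View pics/top1.png

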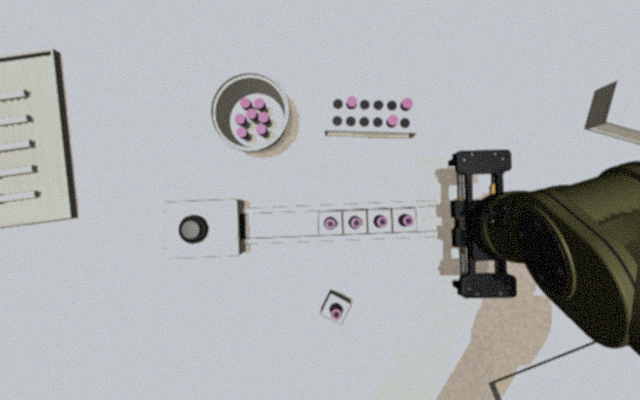

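Both pictures show the gripper behind the row, above the lane's open end, with the fingers shut. I'll lower it now to a fingertip height of about 22 mm.

Emit:
{"name": "apply_moves", "arguments": {
  "delta_pos": [
    [1.5, 0.1, 0],
    [3, 0.1, 0],
    [4.5, 0.1, 0],
    [6, 0.1, 0],
    [6.45, 0.1, 0],
    [6.45, 0.1, 0],
    [6.45, 0.1, 0]
  ],
  "yaw": [0, 0, 0, 0, 0, 0, 0],
  "gripper": [0, 0, 0, 0, 0, 0, 0]
}}

```text
clock: 3.08
tool_pos: [0.5363, -0.1675, 0.0374]
eef_rot: [0.49, 0.509, -0.49, 0.511]
contact_force: [0.7, 0.9, 0.4]
opening: 0.002
```

```bash
python3 - <<'E'
from h import *
go(-.069,0,.036)
E
```

```text
t 3.0833 TCP lane [-0.2478 -0.0004  0.0374] delta cm [  0.09  -0.14 -17.88] yaw -0.005 F [0.7 0.9 0.4] tilt [ 0.003 -0.003 -1.   ]
```

Emit:
{"name": "apply_moves", "arguments": {
  "delta_pos": [
    [0.1, 0, -1],
    [0.1, 0, -2],
    [0.1, 0, -3],
    [0.1, 0, -3.6],
    [0.1, 0, -4.0],
    [0.1, -0.05, -4.3],
    [0.1, -0.05, -4.6],
    [0.1, -0.05, -4.9],
    [0.1, -0.05, -5.2],
    [0.1, -0.05, -5.5]
  ],
  "yaw": [0, 0, 0, 0, 0, 0, 0, 0, 0, 0],
  "gripper": [0, 0, 0, 0, 0, 0, 0, 0, 0, 0]
}}

```text
clock: 3.92
tool_pos: [0.5333, -0.1141, 0.0363]
eef_rot: [0.489, 0.508, -0.491, 0.511]
contact_force: [-0.1, -2.7, 1.3]
opening: 0.009
```

```bash
python3 - <<'E'
from h import *
import cv2
go(-.069,0,.036)
for n in("side","top"): cv2.imwrite(f"pics/{n}2.png",cv2.convertScaleAbs(snapshot(n)[:,:,::-1],alpha=1.6))
E
```

```text
t 3.9167 TCP lane [-1.943e-01  1.000e-04  3.630e-02] delta cm [ -0.03  -0.08 -12.53] yaw -0.007 F [-0.1 -2.7  1.3] tilt [ 0.002 -0.005 -1.   ]
```

View pics/side2.png

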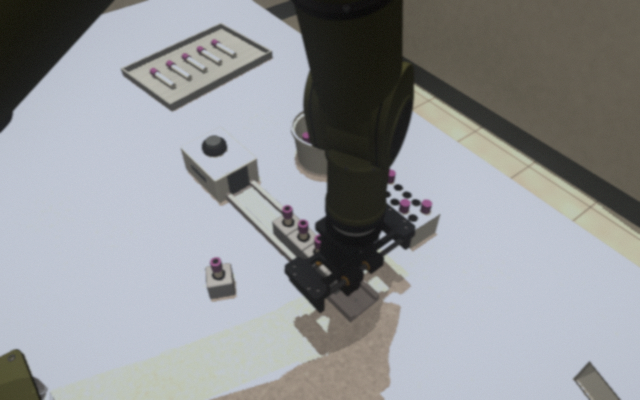

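View pics/top2.png

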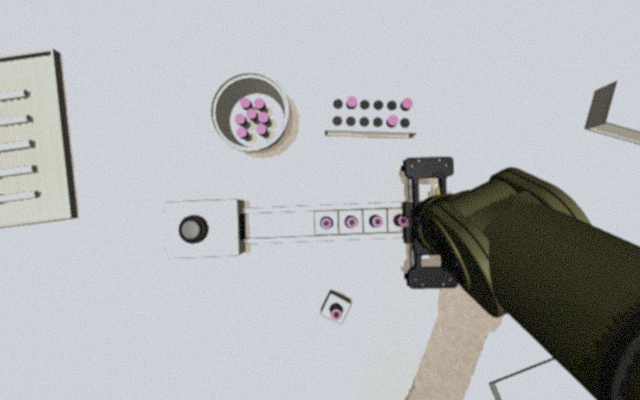

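The row is moving: its front edge went from column 318 to 314, it is still straight, and the force is about 3 N. I'll keep pushing at the same steady pace.

Emit:
{"name": "apply_moves", "arguments": {
  "delta_pos": [
    [0, -0.05, -0.3],
    [0, -0.05, -0.7],
    [0, -0.05, -1.1],
    [0, -0.05, -1.5],
    [0, -0.05, -1.9],
    [0, -0.05, -2.3],
    [0, -0.05, -2.7],
    [0, -0.05, -3.1],
    [0, -0.05, -3.5],
    [0, -0.05, -3.9]
  ],
  "yaw": [0, 0, 0, 0, 0, 0, 0, 0, 0, 0],
  "gripper": [0, 0, 0, 0, 0, 0, 0, 0, 0, 0]
}}

```text
clock: 4.85
tool_pos: [0.5313, -0.0737, 0.0362]
eef_rot: [0.489, 0.508, -0.49, 0.511]
contact_force: [-0.4, -4.0, 4.0]
opening: 0.008
```

```bash
python3 - <<'E'
from h import *
go(-.069,0,.036)
E
```

```text
t 4.85 TCP lane [-0.1539  0.0003  0.0362] delta cm [-0.01 -0.02 -8.49] yaw -0.006 F [-0.4 -4.   4. ] tilt [ 0.002 -0.004 -1.   ]
```

Emit:
{"name": "apply_moves", "arguments": {
  "delta_pos": [
    [0, 0, -0.4],
    [0, 0, -0.8],
    [0, 0, -1.2],
    [0, 0, -1.6],
    [0, 0, -2.0],
    [0, 0, -2.4],
    [0, 0, -2.8],
    [0, 0, -3.2],
    [0, 0, -3.6],
    [0, 0, -4.0]
  ],
  "yaw": [0, 0, 0, 0, 0, 0, 0, 0, 0, 0],
  "gripper": [0, 0, 0, 0, 0, 0, 0, 0, 0, 0]
}}

```text
clock: 5.68
tool_pos: [0.5296, -0.0339, 0.0362]
eef_rot: [0.489, 0.508, -0.491, 0.512]
contact_force: [-0.5, -6.1, 4.6]
opening: 0.006
```

```bash
python3 - <<'E'
from h import *
import cv2
go(-.069,0,.036)
for n in("side","top"): cv2.imwrite(f"pics/{n}3.png",cv2.convertScaleAbs(snapshot(n)[:,:,::-1],alpha=1.6))
E
```

```text
t 5.6833 TCP lane [-0.1141  0.0002  0.0362] delta cm [-0.   -0.01 -4.51] yaw -0.006 F [-0.5 -6.1  4.6] tilt [ 0.002 -0.005 -1.   ]
```

View pics/side3.png

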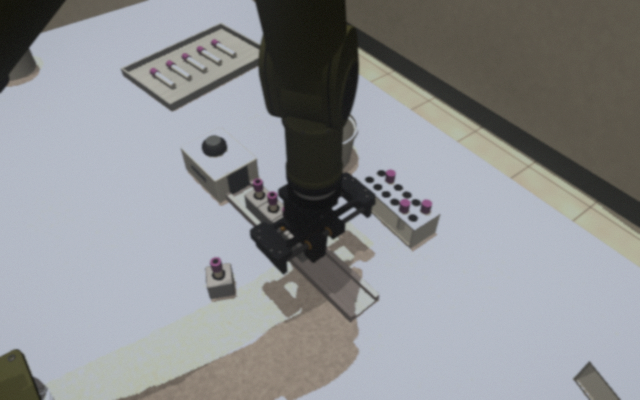

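View pics/top3.png

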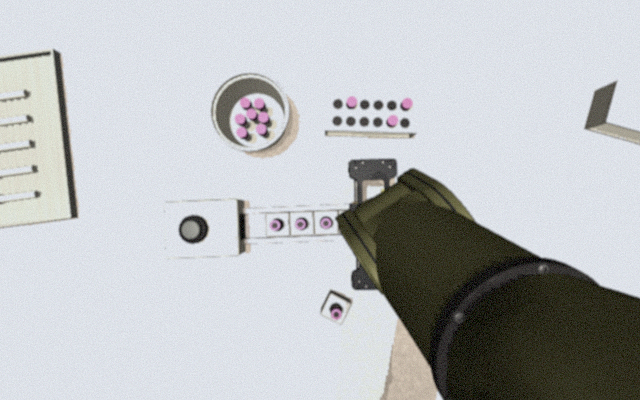

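Three carriers are visible, straight and touching, with the front edge at about (264,225). The gripper is clear of the tub and the rack.

```bash
python3 - <<'E'
from h import *
print(W2L(atz("top",(264.5,225),.042)))
E
```

```text
[0.0587724  0.00029389 0.042     ]
```

Emit:
{"name": "apply_moves", "arguments": {
  "delta_pos": [
    [0, 0, -0.4],
    [0, 0, -0.8],
    [0, 0, -1.2],
    [0, 0, -1.6],
    [0, 0, -2.0],
    [0, 0, -2.4],
    [0, 0, -2.7],
    [0, 0, -3.0],
    [0, 0, -3.2],
    [0, 0, -3.4]
  ],
  "yaw": [0, 0, 0, 0, 0, 0, 0, 0, 0, 0],
  "gripper": [0, 0, 0, 0, 0, 0, 0, 0, 0, 0]
}}

```text
clock: 6.62
tool_pos: [0.5278, 0.0012, 0.036]
eef_rot: [0.489, 0.509, -0.49, 0.511]
contact_force: [-0.7, -5.6, 5.4]
opening: 0.004
```

```bash
python3 - <<'E'
from h import *
go(-.069,0,.036)
E
```

```text
t 6.6167 TCP lane [-0.0789  0.0004  0.036 ] delta cm [-0.    0.03 -0.99] yaw -0.005 F [-0.7 -5.6  5.4] tilt [ 0.001 -0.004 -1.   ]
```

Emit:
{"name": "apply_moves", "arguments": {
  "delta_pos": [
    [0, 0, -0.2],
    [0, 0, -0.35],
    [0, 0, -0.5],
    [0, 0, -0.6]
  ],
  "yaw": [0, 0, 0, 0],
  "gripper": [0, 0, 0, 0]
}}

```text
clock: 6.95
tool_pos: [0.5272, 0.0071, 0.036]
eef_rot: [0.489, 0.509, -0.491, 0.511]
contact_force: [-0.3, -5.6, 4.2]
opening: 0.005
```

Emit:
{"name": "apply_moves", "arguments": {
  "delta_pos": [
    [0, 0, -0.1],
    [0, 0, -0.2],
    [0, 0, -0.2]
  ],
  "yaw": [0, 0, 0],
  "gripper": [0, 0, 0]
}}

```text
clock: 7.2
tool_pos: [0.527, 0.0091, 0.036]
eef_rot: [0.489, 0.509, -0.491, 0.511]
contact_force: [-0.6, -4.9, 4.0]
opening: 0.01
```

```bash
python3 - <<'E'
from h import *
import cv2
go(-.069,0,.036)
for n in("side","top"): cv2.imwrite(f"pics/{n}4.png",cv2.resize(cv2.convertScaleAbs(snapshot(n)[100:300,140:440,::-1],alpha=1.6),None,fx=2.5,fy=2.5))
E
```

```text
t 7.2 TCP lane [-0.0709  0.0008  0.036 ] delta cm [ 0.    0.08 -0.19] yaw -0.005 F [-0.6 -4.9  4. ] tilt [ 0.001 -0.005 -1.   ]
```

View pics/side4.png

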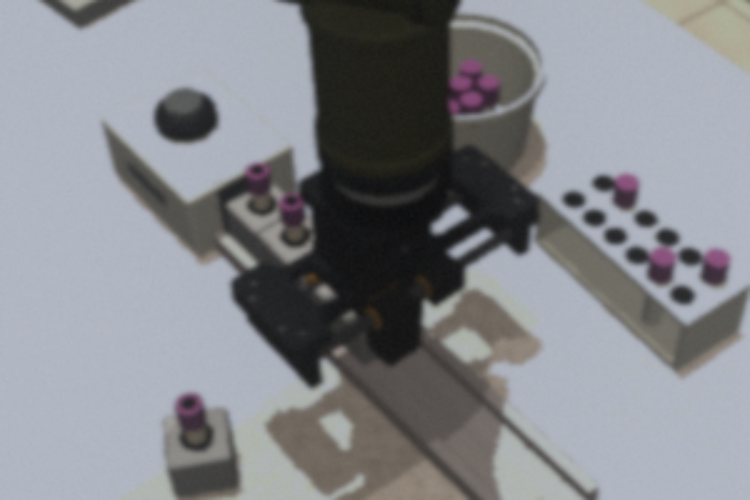

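View pics/top4.png

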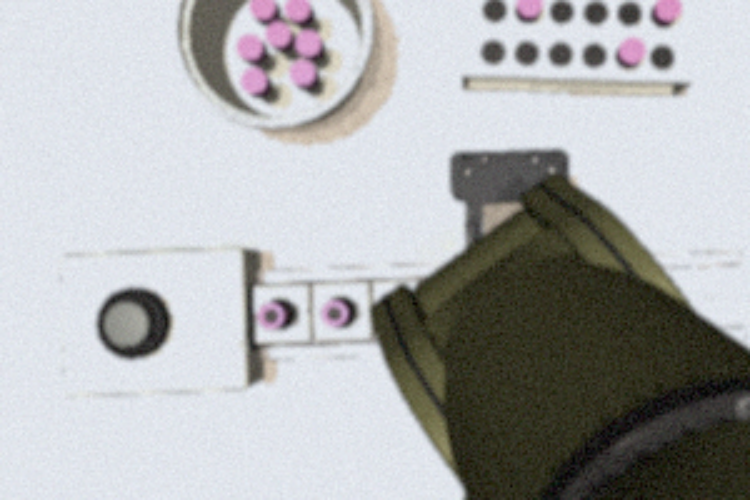

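The front carrier is almost at the stop, but the force has not risen yet. I'll go on in 1 mm steps.

Emit:
{"name": "apply_moves", "arguments": {
  "delta_pos": [
    [0, 0, -0.1],
    [0, 0, -0.2],
    [0, 0, -0.2]
  ],
  "yaw": [0, 0, 0],
  "gripper": [0, 0, 0]
}}

```text
clock: 7.55
tool_pos: [0.527, 0.0092, 0.036]
eef_rot: [0.488, 0.508, -0.492, 0.512]
contact_force: [0.7, -8.6, 4.0]
opening: 0.006
```

Emit:
{"name": "apply_moves", "arguments": {
  "delta_pos": [
    [0, 0, -0.1],
    [0, 0, -0.2],
    [0, 0, -0.2]
  ],
  "yaw": [0, 0, 0],
  "gripper": [0, 0, 0]
}}

```text
clock: 7.8
tool_pos: [0.527, 0.0092, 0.0361]
eef_rot: [0.488, 0.507, -0.493, 0.512]
contact_force: [0.5, -8.5, 3.5]
opening: 0.008
```

The TCP stays at y = 0.0092 and the force has gone up, so the row is on the stop. One firmer nudge to close any gaps, then I'll back off slightly to ease the load.

Emit:
{"name": "apply_moves", "arguments": {
  "delta_pos": [
    [0, 0, -0.2],
    [0, 0, -0.4],
    [0, 0, -0.5],
    [0, 0, -0.5],
    [0, 0, -0.5]
  ],
  "yaw": [0, 0, 0, 0, 0],
  "gripper": [0, 0, 0, 0, 0]
}}

```text
clock: 8.22
tool_pos: [0.5269, 0.0093, 0.0361]
eef_rot: [0.487, 0.504, -0.496, 0.512]
contact_force: [2.1, -13.7, 4.4]
opening: 0.006
```

Emit:
{"name": "apply_moves", "arguments": {
  "delta_pos": [
    [0, 0, 0.2],
    [0, 0, 0.5],
    [0, 0, 1],
    [0, 0, 2],
    [0, 0, 3.5],
    [0, 0, 5],
    [0, 0, 6],
    [0, 0, 6]
  ],
  "yaw": [0, 0, 0, 0, 0, 0, 0, 0],
  "gripper": [0, 0, 0, 0, 0, 0, 0, 0]
}}

```text
clock: 8.88
tool_pos: [0.5286, -0.0538, 0.037]
eef_rot: [0.487, 0.503, -0.498, 0.512]
contact_force: [0.6, -0.8, -0.2]
opening: 0.007
```

```bash
python3 - <<'E'
from h import *
import cv2
go(-.12,0,.18)
for n in("side","top"): cv2.imwrite(f"pics/{n}5.png",cv2.resize(cv2.convertScaleAbs(snapshot(n)[100:300,140:440,::-1],alpha=1.6),None,fx=2.5,fy=2.5))
E
```

```text
t 8.8833 TCP lane [-0.1338  0.0021  0.037 ] delta cm [-14.32   0.16  -1.12] yaw -0.016 F [ 0.6 -0.8 -0.2] tilt [-0.001 -0.019 -1.   ]
```

View pics/side5.png

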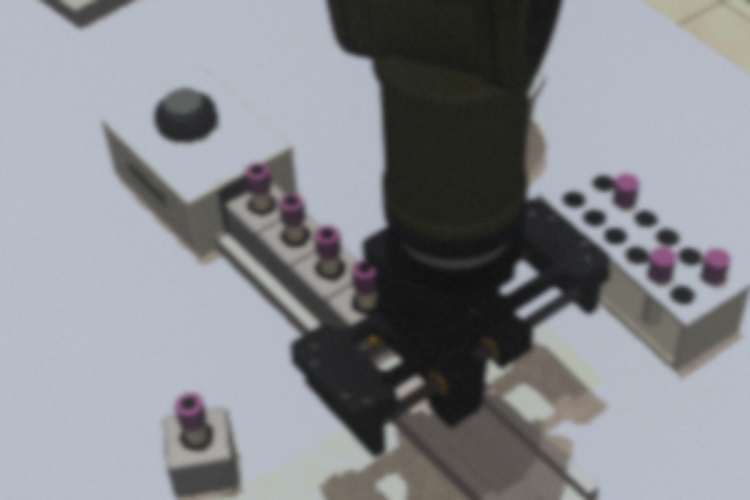

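View pics/top5.png

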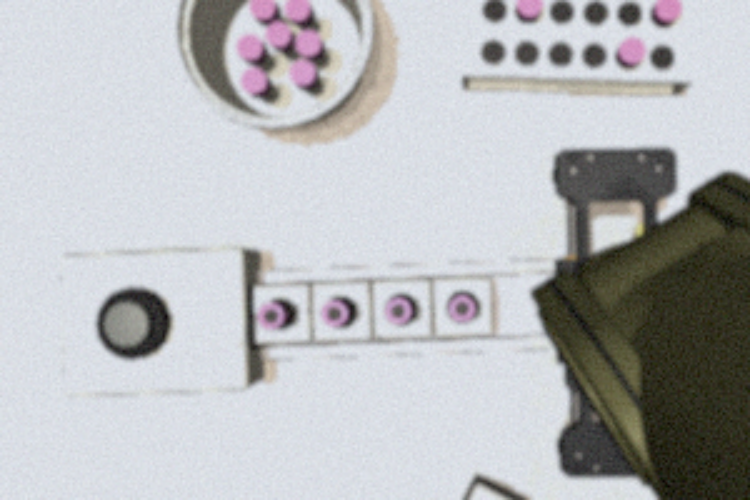

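The top view shows four carriers in contact, from column 241 to 338, right at the reader face. I'll compute their lane positions.

```bash
python3 - <<'E'
from h import *
for c in (253,311.5,372,433,495): print(W2L(atz("top",(140+c/2.5-.3,100+310/2.5),.042)).round(4))
go(-.12,0,.18)
E
```

```text
[ 0.0979 -0.0024  0.042 ]
[ 0.0591 -0.0014  0.042 ]
[ 0.019  -0.0003  0.042 ]
[-0.0212  0.0008  0.042 ]
[-0.0619  0.0019  0.042 ]
t 8.9833 TCP lane [-0.1304  0.0016  0.0371] delta cm [-14.31   0.13  -0.81] yaw -0.013 F [-0.3  0.  -0. ] tilt [-0.001 -0.016 -1.   ]
```

```bash
python3 - <<'E'
from h import *
import cv2
im=snapshot("top"); cv2.imwrite("pics/top6.png",cv2.resize(cv2.convertScaleAbs(im[190:265,220:350,::-1],alpha=1.6),None,fx=6,fy=6,interpolation=cv2.INTER_CUBIC))
for x,z,y in((.1,.0,-.04),(.1,.0,.04),(.1,.06,-.046),(.1,.06,.046),(.1,.042,.0)): print(x,y,z,((proj("top",L2W(x,y,z))-[220,190]+.5)*6).round())
E
```

```text
0.1 -0.04 0.0 [149.  73.]
0.1 0.04 0.0 [155. 348.]
0.1 -0.046 0.06 [103.  47.]
0.1 0.046 0.06 [110. 391.]
0.1 0.0 0.042 [121. 216.]
```

View pics/top6.png

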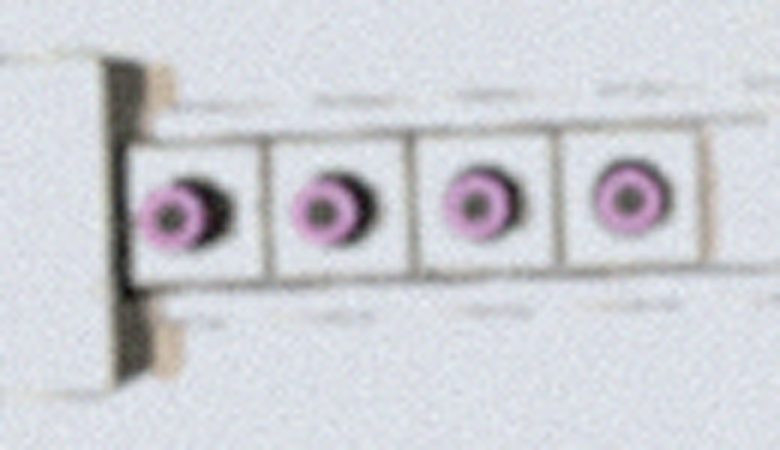

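The reader edge and the carrier fronts fit the model to within about 1 to 2 mm, and the seams look even, so the row is home. Next I'll rise and move over to the key.

Emit:
{"name": "apply_moves", "arguments": {
  "delta_pos": [
    [-3, 0, 0],
    [-6, 0, 0],
    [-9, 0, 0],
    [-12, 0, 0],
    [-13, 0, -3.5],
    [-13, 0, -7],
    [-13, 0, -11],
    [-13, 0, -15],
    [-13, 0, -19],
    [-13, 0, -23]
  ],
  "yaw": [0, 0, 0, 0, 0, 0, 0, 0, 0, 0],
  "gripper": [0, 0, 0, 0, 0, 0, 0, 0, 0, 0]
}}

```text
clock: 9.87
tool_pos: [0.52, 0.1858, 0.1636]
eef_rot: [0.487, 0.506, -0.495, 0.513]
contact_force: [0.2, -0.4, 0.6]
opening: 0.005
```

```bash
python3 - <<'E'
from h import *
go(.17,0,.115)
E
```

```text
t 9.8667 TCP lane [ 0.1059 -0.0004  0.1636] delta cm [ 4.76 -0.09 -6.48] yaw -0.009 F [ 0.2 -0.4  0.6] tilt [-0.001 -0.015 -1.   ]
```

Emit:
{"name": "apply_moves", "arguments": {
  "delta_pos": [
    [0, -0.1, -3],
    [0, -0.1, -6],
    [1, -0.1, -6.5],
    [2.5, -0.1, -6.5],
    [4, -0.1, -6.5],
    [4, -0.1, -6.5],
    [4, -0.1, -6.5],
    [4, -0.1, -6.5]
  ],
  "yaw": [0, 0, 0, 0, 0, 0, 0, 0],
  "gripper": [0, 0, 0, 0, 0, 0, 0, 0]
}}

```text
clock: 10.53
tool_pos: [0.5166, 0.2504, 0.1231]
eef_rot: [0.487, 0.506, -0.494, 0.513]
contact_force: [0.7, 0.3, 0.5]
opening: 0.002
```

```bash
python3 - <<'E'
from h import *
import cv2
go(.17,0,.09)
for n in("side","top"): cv2.imwrite(f"pics/{n}7.png",cv2.resize(cv2.convertScaleAbs(snapshot(n)[60:260,100:400,::-1],alpha=1.6),None,fx=2.5,fy=2.5))
E
```

```text
t 10.5333 TCP lane [1.706e-01 1.000e-04 1.231e-01] delta cm [3.31 0.01 0.01] yaw -0.009 F [0.7 0.3 0.5] tilt [-0.001 -0.014 -1.   ]
```

View pics/side7.png

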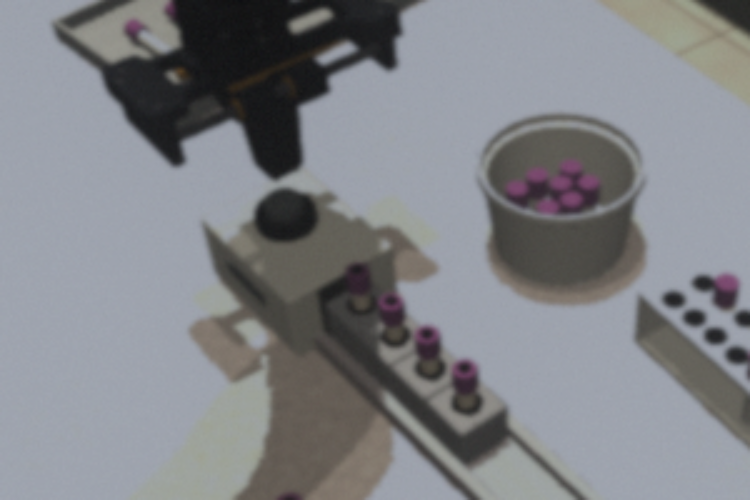

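View pics/top7.png

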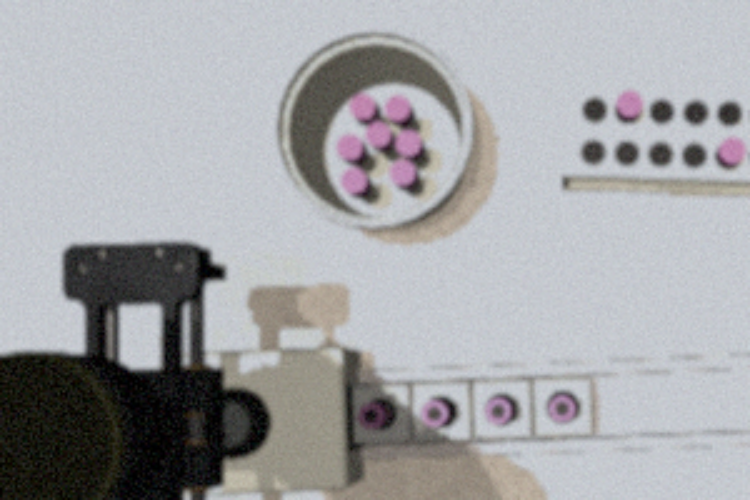

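The fingertips are above the key, and the row of four is still straight and home. I'll go down and watch the force.

Emit:
{"name": "apply_moves", "arguments": {
  "delta_pos": [
    [1, 0, 0],
    [2, 0, 0],
    [2.6, 0, 0],
    [2.9, 0, 0],
    [3.1, 0, 0],
    [3.3, 0, 0]
  ],
  "yaw": [0, 0, 0, 0, 0, 0],
  "gripper": [0, 0, 0, 0, 0, 0]
}}

```text
clock: 11.13
tool_pos: [0.5167, 0.2497, 0.0904]
eef_rot: [0.487, 0.506, -0.494, 0.513]
contact_force: [-1.5, -1.7, 12.3]
opening: 0.007
```

Emit:
{"name": "apply_moves", "arguments": {
  "delta_pos": [
    [0.1, 0, 0],
    [0.2, 0, 0],
    [0.3, 0, 0]
  ],
  "yaw": [0, 0, 0],
  "gripper": [0, 0, 0]
}}

```text
clock: 11.38
tool_pos: [0.5167, 0.2497, 0.09]
eef_rot: [0.487, 0.505, -0.494, 0.513]
contact_force: [-6.4, -3.8, 32.8]
opening: 0.003
```

Emit:
{"name": "apply_moves", "arguments": {
  "delta_pos": [
    [0.1, 0, 0],
    [0.2, 0, 0],
    [0.3, 0, 0]
  ],
  "yaw": [0, 0, 0],
  "gripper": [0, 0, 0]
}}

```text
clock: 11.63
tool_pos: [0.5168, 0.2497, 0.0899]
eef_rot: [0.487, 0.505, -0.494, 0.513]
contact_force: [-7.6, -4.6, 35.8]
opening: 0.005
```

The tool hits a hard stop at TCP z = 0.090, at 35 N. To tell a bottomed key from the collar, I'll raise it in small steps and look for the key's spring force of about 5 N.

Emit:
{"name": "apply_moves", "arguments": {
  "delta_pos": [
    [-0.05, 0, 0],
    [-0.1, 0, 0],
    [-0.1, 0, 0]
  ],
  "yaw": [0, 0, 0],
  "gripper": [0, 0, 0]
}}

```text
clock: 11.88
tool_pos: [0.5167, 0.2497, 0.0916]
eef_rot: [0.488, 0.504, -0.494, 0.514]
contact_force: [-1.0, -0.3, 4.6]
opening: 0.002
```

Emit:
{"name": "apply_moves", "arguments": {
  "delta_pos": [
    [-0.1, 0, 0],
    [-0.2, 0, 0],
    [-0.2, 0, 0]
  ],
  "yaw": [0, 0, 0],
  "gripper": [0, 0, 0]
}}

```text
clock: 12.13
tool_pos: [0.5167, 0.2497, 0.0936]
eef_rot: [0.488, 0.504, -0.494, 0.514]
contact_force: [-0.5, -0.8, 2.4]
opening: 0.006
```

Emit:
{"name": "apply_moves", "arguments": {
  "delta_pos": [
    [-0.1, 0, 0],
    [-0.2, 0, 0],
    [-0.2, 0, 0]
  ],
  "yaw": [0, 0, 0],
  "gripper": [0, 0, 0]
}}

```text
clock: 12.38
tool_pos: [0.5167, 0.2497, 0.0956]
eef_rot: [0.488, 0.504, -0.494, 0.514]
contact_force: [-0.3, -0.3, 2.7]
opening: 0.008
```

Emit:
{"name": "apply_moves", "arguments": {
  "delta_pos": [
    [-0.1, 0, 0],
    [-0.2, 0, 0],
    [-0.2, 0, 0]
  ],
  "yaw": [0, 0, 0],
  "gripper": [0, 0, 0]
}}

```text
clock: 12.63
tool_pos: [0.5168, 0.2499, 0.0976]
eef_rot: [0.488, 0.505, -0.494, 0.513]
contact_force: [0.2, 0.5, 0.1]
opening: 0.005
```

While rising, the force was 4.6, 2.4, 2.7 and then 0.1 N at 1.7, 3.7, 5.7 and 7.7 mm above the stop. That is the spring following the fingers over about 6 mm, so the key had been fully down. I'll retreat and check.

Emit:
{"name": "apply_moves", "arguments": {
  "delta_pos": [
    [-2, 0, 0],
    [-5, 0, 0],
    [-8, 0, 0],
    [-10, 0, 2],
    [-12, 0, 5],
    [-14, 0, 8],
    [-16, 0, 11],
    [-16, 0, 14],
    [-16, 0, 17],
    [-16, 0, 20]
  ],
  "yaw": [0, 0, 0, 0, 0, 0, 0, 0, 0, 0],
  "gripper": [0, 0, 0, 0, 0, 0, 0, 0, 0, 0]
}}

```text
clock: 13.47
tool_pos: [0.5237, 0.0511, 0.2611]
eef_rot: [0.488, 0.504, -0.494, 0.514]
contact_force: [1.3, -0.5, 0.3]
opening: 0.004
```

Emit:
{"name": "apply_moves", "arguments": {
  "delta_pos": [
    [-1, 0, 3],
    [-2, 0, 6],
    [-3, 0, 9],
    [-4, 0, 12],
    [-4, 0, 15],
    [-4, 0, 18],
    [-4, 0, 18],
    [-4, 0, 18]
  ],
  "yaw": [0, 0, 0, 0, 0, 0, 0, 0],
  "gripper": [0, 0, 0, 0, 0, 0, 0, 0]
}}

```text
clock: 14.13
tool_pos: [0.5297, -0.1302, 0.3034]
eef_rot: [0.489, 0.503, -0.495, 0.513]
contact_force: [-0.3, -0.5, -0.7]
opening: 0.006
```

```bash
python3 - <<'E'
from h import *
import cv2
go(.17,0,.09)
for n in("side","top"): cv2.imwrite(f"pics/{n}8.png",cv2.resize(cv2.convertScaleAbs(snapshot(n)[100:300,140:440,::-1],alpha=1.6),None,fx=2.5,fy=2.5))
E
```

```text
t 14.1333 TCP lane [-0.2102  0.0044  0.3034] delta cm [ 20.75  -0.15 -38.35] yaw -0.014 F [-0.3 -0.5 -0.7] tilt [ 0.004 -0.015 -1.   ]
```

View pics/side8.png

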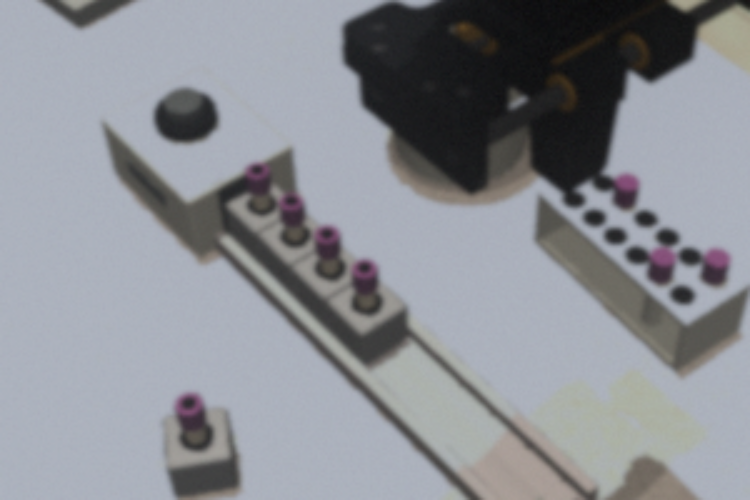

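View pics/top8.png

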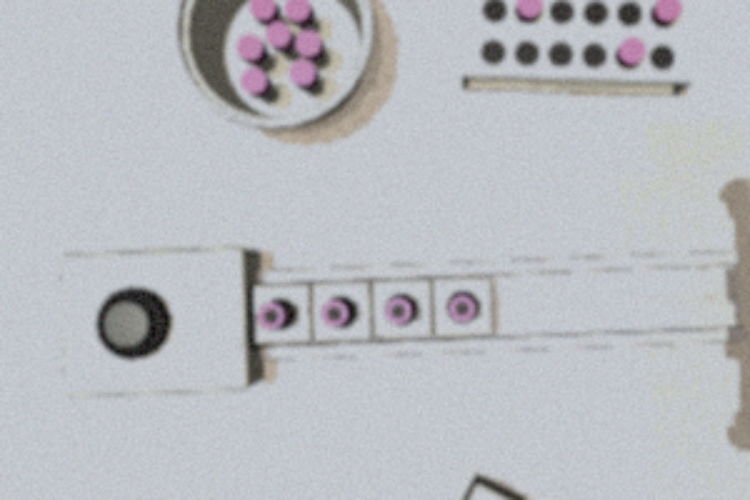

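The row is gapless at the reader, the key is up and unchanged at (128,322) in the crop, and the bystanders have not moved. I'll hand in now.

```bash
python3 -c "
from plant import *
print(finish_job())"
```

```text
the job is handed in; nothing more can be done
None
```

I pushed the row home by its rearmost carrier, pressed the start key fully down and let it go, then handed the job in at about 14 s. No verdict was reported.

- **Row:** I pushed with shut fingertips, slowly, on carrier 4 alone. At the stop the tool stayed put while the push rose to about 14 N. The last pictures show four upright carriers with even seams against the reader. The measured block edges were 1 to 2 mm short of their ideal places, which is about the calibration error and inside the tolerances.
- **Key:** I pressed until a hard stop, at about 36 N. My image estimate put the key's top at about 76 mm, but the tips stopped there, so I took the force during release as the check instead. It fell from 4.6 N to 0.1 N over about 6 to 7.5 mm of rise, which fits the full 6 mm of travel. In the last picture the key is up again.
- **Bystanders:** the tub, rack and spare carrier look unmoved, and the robot ended clear with no contact force above noise.

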